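# Index the funnel over the board at a pour station

## Task

Set up the pour station: push the open tray with the round board fully home under the rail until it seats at its catch. Then slide the funnel carriage by its wooden post along the rail until it clicks into the notch of the index block, without running past it, and finish still gripping the post with the carriage seated in the notch. Leave the cups, bottle and jar around it where they stand.

Things in the scene. Friction and masses are not known exactly. Their poses are not given: they have to be found in the camera images.
- station: fixed pour station; origin on the table midway under the rail; x: away from the robot along the tray's slide, y: along the rail, z up; turned by up to 9 degrees. Aluminium rail 20 mm wide, 450 mm long, top 100 mm above the table, on 20 mm posts at y = -215 and +215 mm. Under it a 240 mm wide tray slides in x between 30 mm tall runners at y = -131 and +131 mm.
- tray (a joint): how far the tray is out towards the robot, m: 0 = home at its stop, at most 0.12; starts 0.05 to 0.09 out. 1 N of friction and some drag (struck fast it hops ahead); in the last 45 mm a spring ball rides up a ramp (about 1 N more), then drops behind an edge in the last 5 mm and pulls the tray to the stop with some 6 N. Tray and the 160 mm round board pinned in it: 0.7 to 1.2 kg.
- tray_front (a point): middle of the upper edge of the tray's wooden front panel, on the outer face towards the robot, 75 mm above the table. The panel is 240 mm wide, 10 mm thick, from 15 to 75 mm above the table; push its outer face near the middle along the station's +x. At home this face is 90 mm before (-x of) the rail's centre line.
- carriage: black carriage on the rail, 50 x 50 mm, top 130 mm above the table, with a steel funnel (68 mm across, rim 115 mm above the table, 62 mm beyond the rail) and an upright post. Origin on the rail's top at its middle, under the post; axes as the station's. Slides along y, 1 N friction and some drag; a spring ball under its middle. Starts 80 mm or more from the notch, on its -y side.
- carriage_grip (a point): the upright square wooden post on the carriage, 22 x 22 mm, from 130 to 186 mm above the table; this point is on its axis, 163 mm above the table, 23 mm below its top. Faces square to the rail; free room all round.
- index_notch (a point): top middle of the notch in the dark steel index block (74 mm long, 8 mm tall) fixed on the rail; axes as the station's. From -y the ball climbs a ramp from 40 to 13 mm before the notch (1 to 2 N), then drops in over the last 5 mm, pulling forward; driving it on out takes about 7 N. Seated, the carriage's origin is level with this point along y and 8 mm below it.
- cup_a: loose empty brown paper cup, 72 mm across the rim, 88 mm tall, standing on the table; origin at the centre of its underside. A bystander.
- cup_b: loose empty brown paper cup, 72 mm across the rim, 88 mm tall, standing on the table; origin at the centre of its underside. A bystander.
- cup_c: loose empty brown paper cup, 72 mm across the rim, 88 mm tall, standing on the table; origin at the centre of its underside. A bystander.
- bottle: loose glass bottle with a cork cap, 52 mm across, 130 mm tall, standing; origin at the centre of its underside. A bystander.
- jar: loose amber glass jar with a steel cap, 60 mm across, 60 mm tall, standing; origin at the centre of its underside. A bystander.

How it is judged:
On the way, in this order (a step that is already met when the one before it is completed fails the run):
1. the tray is home at its catch (value of joint tray below 0.004 m), for 0.2 s.
2. the carriage sits in the notch, held by the fingers, the tray still home (value of joint tray below 0.004 m and y of carriage in the frame of index_notch between -0.003 and 0.003 m and contact force between the fingers and carriage above 2 N and linear speed of carriage below 0.01 m/s), for 0.4 s.
At the end, for the whole second after the job is handed in: Tray within 4 mm of home; carriage at rest within 3 mm of the notch along the rail with the fingers holding it (at least 2 N of contact) (all of step 2); the arm keeps its last pose, push and grip.
It fails at once if the carriage runs more than 12 mm past the notch (y of carriage in the frame of index_notch above 0.012 m).
It fails at once if a cup, the bottle or the jar is shifted by more than 30 mm or tipped over (distance of any of cup_a, cup_b, cup_c, bottle, jar from where it was at the start of the episode above 0.03 m or angle between any of cup_a, cup_b, cup_c, bottle, jar's own z axis and vertical above 0.5 rad).
It also fails if it takes over 58 s, if anything falls off the work surface, if the arm or the gripper's body presses on something with over 40 N, if the wrist force passes 120 N, or if a joint passes its speed limit or range.

## Robot

A 7-joint arm with a two-finger parallel gripper is mounted at the origin on the work surface. World frame = base frame: x ahead of the robot, y to its left, z up, the work surface at z = 0. Lengths are in m, angles in rad, forces in N, time in s.
With the tool pointing down it reaches from about 0.425 to 0.875 m from the base axis. Payload 4.7 kg.
Tool frame: the origin (TCP) lies midway between the tips of the shut fingers; the grasp point (between the pads) lies 19 mm behind it; z points along the fingers, y is the direction in which the jaws open and shut (so a half turn about z gives the same grasp; the last joint's range is limited). The gripper opens to 87 mm and grips with 3 to 60 N. Pads are 19 mm wide; open, the fingers measure 117 mm over their backs; the gripper's body (75 mm by 190 mm) begins 51 mm behind the grasp point.
Start: joints at [-1.306, 0.321, -0.07, 1.45, 0.023, 1.371, -0.057], TCP at [0.161, 0.63, 0.223] pointing down, gripper open.
Joint ranges: [-2.86, 2.86], [-0.3, 2.09], [-1.38, 1.24], [0.06, 2.45], [-1.56, 4.7], [0.09, 2.05], [-2.69, 2.69]. Speed limits (rad/s): [2.57, 2.57, 3.14, 3.14, 3.14, 3.14, 3.14].

## Interface

Orientations are given as a rotation vector (axis times angle).
In Python, from bench import * gives the robot as it stands. The module is installed in compiled form; this text tells all that it offers.
- The arm moves only by the tool play_rows, never from a script. Its argument "series" is one flat list of numbers, 7 for each row, row after row: the opening in per cent of the stroke, from 0 (shut) to 100 (fully open), then the shift along the tool's x, y, z in m, then the turn, a rotation vector about the tool's x, y, z in degrees. In form: [fingers, tx, ty, tz, rx, ry, rz, fingers, tx, ty, tz, rx, ry, rz, ...]. A call has 1 to 10 rows; each row is the pose to reach, as a shift and turn from the pose commanded when the call began, along the tool's axes at that moment; what a row does not reach only later rows make up. A row lasts 1/12 s, in which the tool goes at most 41.7 mm and 7.16 degrees, less where a joint would pass 70% of its speed; a pose out of reach is approached as far as the arm can. A call with a gripper value outside its range is refused whole. The fingers move at their own pace and stop on an object; "force" is the grip in N (left out, the last holds). Time passes only in rows, so rows that repeat a pose let the fingers close. It gives the time, the measured TCP pose, the force and the opening at its end, in the units of the state.
- get_state(): the state, without advancing time (a new reading comes with each control period).
- get_image(name): name is "scene" or "side" or "wrist"; returns a dict with "frame" (480x640x3 uint8, red, green, blue), "fx", "fy", "cx", "cy" (pixels), "R" (3x3) and "t" (3): a world point X has camera coordinates R X + t. Camera axes: x right, y down, z forward; pixel columns grow to the right and rows downward; lengths in m; the calibration is good to about 2 mm. A picture is of the moment at which its call begins. There is no depth.
- close_job(): hands the job in, once; it reports no verdict.
The state is a dict: "time": time; "joint_positions": joint angles; "qd": joint speeds; "joint_torque": joint torques, N m; "position": TCP position; "tool_rot": TCP orientation; "ft_force": force on the tool from outside, world axes, zero at the start; "torque": the same for the moment, N m; "grip_width": opening from 0.0 (shut) to 1.0 (fully open).
Only numpy, scipy, OpenCV 4.12 (cv2) and the standard library are available. Lean on these libraries where they do the work, as an engineer would, in place of code of your own. Each camera call takes 0.05 s, during which the arm holds its last target.

## Working session

There is one attempt and no reset: what is moved stays moved. The work goes in short steps, Python scripts to look and compute and a tool call to move; the robot and the scene stay as the last step left them, time stands still between calls to the robot, and variables do not carry over. Pictures are saved under pics/ and viewed, and the job is handed in when it is done.

Besides the shell and the picture viewer there is one more tool, called as a command line: name --argument value ..., lists and objects as JSON in quotes. play_rows: Moves the arm, as the interface text tells. Its arguments: {"type":"object","properties":{"series":{"type":"array"},"force":{"type":"number"}},"required":["series"]}

```bash
mkdir -p pics; python3 - <<'E'
from bench import *
import cv2
s=get_state(); print({k:(v if not hasattr(v,'round') else v) for k,v in s.items()})
for n in ["scene","side","wrist"]:
    d=get_image(n); cv2.imwrite(f"pics/{n}0.png",d["frame"][:,:,::-1])
    print(n,d["fx"],d["fy"],d["cx"],d["cy"],d["R"],d["t"])
E
```

```text
{'time': 0.0, 'joint_positions': array([-1.3059203 ,  0.32180938, -0.07008696,  1.45165236,  0.02259371,
        1.37078508, -0.05689815]), 'qd': array([-0.00248467,  0.00012687,  0.00097151, -0.00055391,  0.00032596,
       -0.00053722,  0.00164929]), 'joint_torque': array([-1.57730842e-04, -4.91313958e+01, -4.04158132e-01, -3.12521982e+01,
       -6.39849692e-02,  4.39915771e-02,  1.80127045e-04]), 'position': array([0.16121185, 0.62913399, 0.22148173]), 'tool_rot': array([-3.92817401e-01, -3.11679097e+00,  2.92411924e-03]), 'ft_force': array([ 0.79387437,  0.07442701, -0.62891449]), 'torque': array([ 0.0667401 , -0.03289807, -0.02776393]), 'grip_width': 0.9983285950484327}
scene 574.2243623069686 574.2243623069686 315.71054974008547 245.7046554556418 [[ 0.69568045  0.71826249 -0.01130077]
 [ 0.44198213 -0.44038175 -0.78148302]
 [-0.56628659  0.53866772 -0.62382416]] [-0.44964683 -0.12961411  1.58477558]
side 563.7552521613837 563.7552521613837 319.59711131056605 245.25790609445673 [[ 0.71048979 -0.70358012  0.01338959]
 [-0.51585266 -0.53367195 -0.67014199]
 [ 0.47864423  0.46922198 -0.74211214]] [-0.34991763  0.41113755  1.04074042]
wrist 331.13474163191535 331.13474163191535 318.65859272390844 238.2112459636697 [[ 0.24740419  0.96890945 -0.00237575]
 [ 0.93672728 -0.23855853  0.25618712]
 [ 0.24765536 -0.0656072  -0.96662429]] [-0.64793594 -0.0315579   0.39042039]
```

View pics/scene0.png

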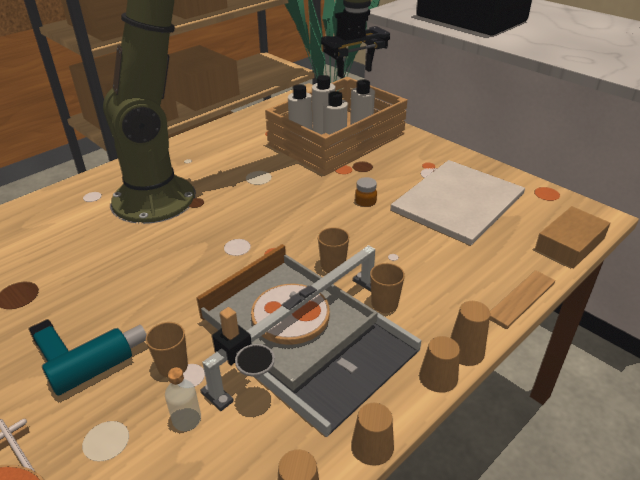

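View pics/side0.png

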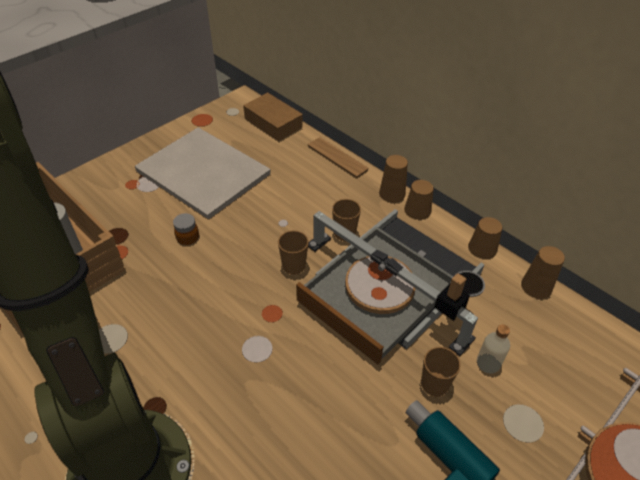

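View pics/wrist0.png

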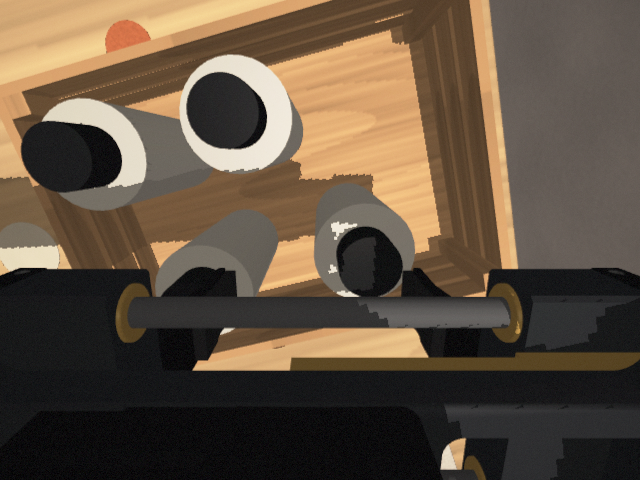

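The scene shows the tray (panel about 200–285, 250–305), the post at (230,322), the index block around (300,297), and cups at (333,250), (386,288), (167,350). The gripper is over the crate. I'll enlarge these areas.

```bash
python3 - <<'E'
import cv2
a=cv2.imread("pics/scene0.png"); b=cv2.imread("pics/side0.png")
cv2.imwrite("pics/sc_c1.png",cv2.resize(a[230:420,190:430],None,fx=3.3,fy=3.15,interpolation=cv2.INTER_CUBIC) if 0 else cv2.resize(a[230:420,190:430],None,fx=3,fy=3,interpolation=cv2.INTER_CUBIC))
cv2.imwrite("pics/sd_c1.png",cv2.resize(b[190:380,280:520],None,fx=3,fy=3,interpolation=cv2.INTER_CUBIC))
E
```

```text
(no output)
```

View pics/sc_c1.png

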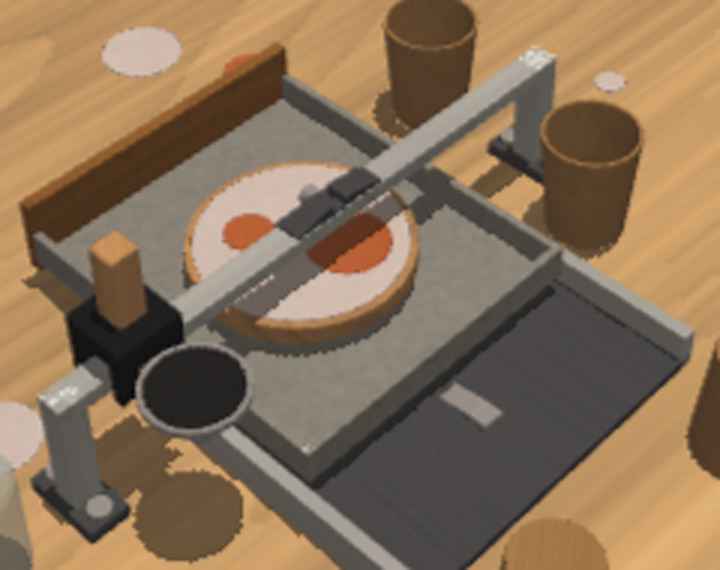

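View pics/sd_c1.png

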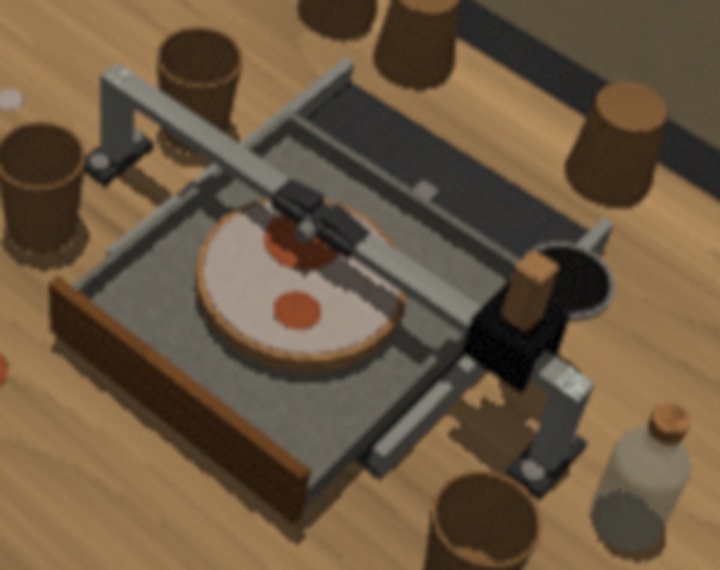

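The scene crop shows the panel's upper outer corners at about (22,205)/(280,45), the post top at (115,245), the notch gap at about (330,200) and the rail ends at (55,400)/(541,54). The side crop shows corners (52,288)/(302,485), post top (537,265), notch (318,212), rail ends (577,388)/(111,72). Next I'll triangulate these.

```bash
cat > h.py <<'E'
import numpy as np, json
from bench import *
def cams():
    C={}
    for n in ["scene","side"]:
        d=get_image(n); C[n]=(d["fx"],d["fy"],d["cx"],d["cy"],np.array(d["R"]),np.array(d["t"]))
    return C
def ray(c,p):
    fx,fy,cx,cy,R,t=c
    d=R.T@np.array([(p[0]-cx)/fx,(p[1]-cy)/fy,1]); return -R.T@t,d/np.linalg.norm(d)
def onz(c,p,z):
    o,d=ray(c,p); return o+d*(z-o[2])/d[2]
def tri(rs):
    A=sum(np.eye(3)-np.outer(d,d) for o,d in rs); b=sum((np.eye(3)-np.outer(d,d))@o for o,d in rs)
    return np.linalg.solve(A,b)
def proj(c,X):
    fx,fy,cx,cy,R,t=c; q=R@X+t; return np.array([fx*q[0]/q[2]+cx,fy*q[1]/q[2]+cy])
E
python3 - <<'E'
from h import *
np.set_printoptions(precision=4,suppress=True)
C=cams()
for n in C: print(n,"cam pos",ray(C[n],(0,0))[0])
S=lambda u,v:(190+(u+.5)/3-.5,230+(v+.5)/3-.5); D=lambda u,v:(280+(u+.5)/3-.5,190+(v+.5)/3-.5)
P={"panel-y":(S(22,205),D(302,485),.075),"panel+y":(S(280,45),D(52,288),.075),
"post":(S(115,245),D(537,266),.186),"notch":(S(330,201),D(317,212),.108),
"rail-y":(S(55,401),D(577,388),.1),"rail+y":(S(541,54),D(111,72),.1)}
for k,(a,b,z) in P.items():
    print(k,tri([ray(C["scene"],a),ray(C["side"],b)]),onz(C["scene"],a,z),onz(C["side"],b,z))
E
```

```text
scene cam pos [ 1.2675 -0.5878  0.8822]
side cam pos [-0.0374 -0.5151  1.0526]
panel-y [ 0.4827 -0.1802  0.07  ] [ 0.4869 -0.1798  0.075 ] [ 0.4792 -0.1847  0.075 ]
panel+y [0.477  0.0588 0.0707] [0.4798 0.0595 0.075 ] [0.4734 0.0526 0.075 ]
post [ 0.6584 -0.2187  0.1852] [ 0.6588 -0.2172  0.186 ] [ 0.6571 -0.2207  0.186 ]
notch [ 0.6505 -0.0466  0.0999] [ 0.6568 -0.0519  0.108 ] [ 0.6446 -0.0507  0.108 ]
rail-y [ 0.6595 -0.2733  0.0981] [ 0.6609 -0.2739  0.1   ] [ 0.6581 -0.2739  0.1   ]
rail+y [0.645  0.1664 0.0989] [0.6455 0.1664 0.1   ] [0.6437 0.1646 0.1   ]
```

```bash
python3 - <<'E'
from h import *
from scipy.spatial.transform import Rotation as Ro
np.set_printoptions(precision=4,suppress=True)
C=cams()
P={"cup+y1":((333,235),(293,239),.088),"cup+y2":((387,271),(346,206),.088),"cup-y":((167,331),(441,359),.088),
"bottle":((176,375),(503,330),.13),"jar":((367,183),(184,220),.06)}
for k,(a,b,z) in P.items():
    print(k,tri([ray(C["scene"],a),ray(C["side"],b)]),onz(C["scene"],a,z))
s=get_state(); R=Ro.from_rotvec(s["tool_rot"]).as_matrix(); print(R)
d=get_image("wrist"); cp=-np.array(d["R"]).T@np.array(d["t"]); print("wristcam in tool",R.T@(cp-s["position"]), "view dir tool", R.T@np.array(d["R"])[2])
w=np.radians(1.9); T=np.array([[-np.cos(w),-np.sin(w),0],[-np.sin(w),np.cos(w),0],[0,0,-1]]); print("turn in tool",np.degrees(Ro.from_matrix(R.T@T).as_rotvec()))
E
```

```text
cup+y1 [0.5509 0.1482 0.0931] [0.5463 0.1529 0.088 ]
cup+y2 [0.718  0.138  0.0948] [0.7131 0.1448 0.088 ]
cup-y [ 0.5407 -0.2831  0.0951] [ 0.5338 -0.2782  0.088 ]
bottle [ 0.6628 -0.3369  0.1243] [ 0.6672 -0.3379  0.13  ]
jar [0.4231 0.4069 0.0573] [0.4256 0.4043 0.06  ]
[[-0.9687  0.2481 -0.    ]
 [ 0.2481  0.9687 -0.0003]
 [-0.0001 -0.0003 -1.    ]]
wristcam in tool [ 0.0701 -0.001  -0.1624] view dir tool [-0.2561 -0.0005  0.9667]
turn in tool [ -0.02     0.0006 -16.2667]
```

play_rows --series '[100,0,0,-0.04,0,0,0,100,0,0,-0.08,0,0,0,0,-0.032,-0.021,-0.08,0,0,-4,0,-0.064,-0.042,-0.08,0,0,-8,0,-0.096,-0.063,-0.08,0,0,-12,0,-0.128,-0.084,-0.08,0,0,-16.27,0,-0.16,-0.105,-0.08,0,0,-16.27,0,-0.192,-0.126,-0.08,0,0,-16.27,0,-0.224,-0.147,-0.08,0,0,-16.27,0,-0.256,-0.168,-0.08,0,0,-16.27]' --force 20

```text
time: 1.23
position: [0.3686, 0.4018, 0.3029]
tool_rot: [-0.052, 3.141, 0.001]
ft_force: [-1.1, 1.3, 0.3]
grip_width: 0.48
```

play_rows --series '[0,-0.01,-0.04,0,0,0,0,0,-0.02,-0.08,0,0,0,0,0,-0.03,-0.12,0,0,0,0,0,-0.04,-0.16,0,0,0,0,0,-0.045,-0.2,0,0,0,0,0,-0.05,-0.24,0,0,0,0,0,-0.05,-0.28,0,0,0,0,0,-0.05,-0.32,0,0,0,0,0,-0.05,-0.36,0,0,0,0,0,-0.05,-0.4,0,0,0,0]'

```text
time: 2.07
position: [0.4306, 0.0033, 0.3028]
tool_rot: [-0.052, 3.14, 0.001]
ft_force: [0.7, -0.3, 1.2]
grip_width: 0.01
```

play_rows --series '[0,-0.008,-0.032,0,0,0,0,0,-0.017,-0.064,0,0,0,0,0,-0.017,-0.064,0.03,0,0,0,0,-0.017,-0.064,0.06,0,0,0,0,-0.017,-0.064,0.06,0,0,0]'

```text
time: 2.48
position: [0.4466, -0.0586, 0.2379]
tool_rot: [0.049, -3.133, 0.0]
ft_force: [-1.3, -0.0, -1.3]
grip_width: 0.003
```

```bash
python3 - <<'E'
from h import *
import cv2,pickle
s=get_state(); print(s["position"],s["tool_rot"],s["joint_positions"])
d=get_image("wrist"); cv2.imwrite("pics/w1.png",d["frame"][:,:,::-1]); pickle.dump(d,open("w1.pkl","wb"))
d=get_image("side"); cv2.imwrite("pics/s1.png",cv2.resize(d["frame"][190:380,240:480,::-1],None,fx=3,fy=3))
E
```

```text
[ 0.44663001 -0.05862438  0.2378507 ] [ 4.94750017e-02 -3.13287924e+00  2.41665746e-04] [-0.58492548 -0.15772311  0.597214    1.90653619  0.09051357  1.37495507
  1.59047348]
```

View pics/w1.png

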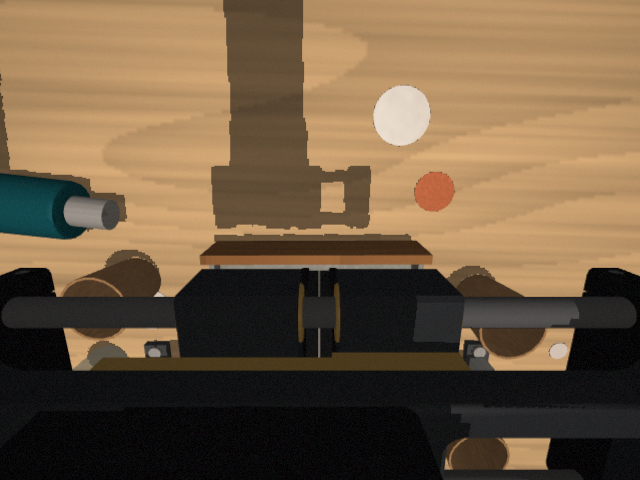

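View pics/s1.png

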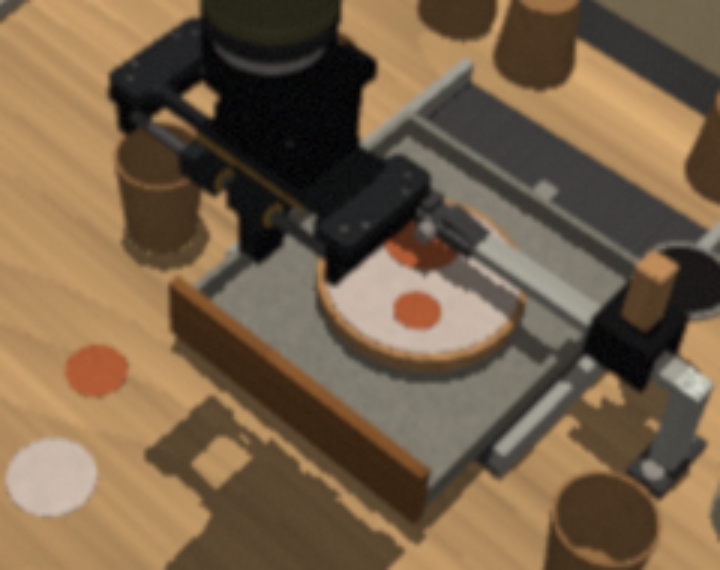

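The wrist view shows the panel's outer upper edge from about (200,255) to (432,255), with the fingers over x≈320. I'll check this against the triangulation.

```bash
python3 - <<'E'
from h import *
import pickle
np.set_printoptions(precision=4,suppress=True)
d=pickle.load(open("w1.pkl","rb")); c=(d["fx"],d["fy"],d["cx"],d["cy"],np.array(d["R"]),np.array(d["t"]))
for p in [(200,255),(432,255)]: print(onz(c,p,.075))
for p in [(212,241),(412,236)]: print(p,onz(c,p,.015))
s=get_state();print(proj(c,s["position"]),s["position"])
E
```

```text
[ 0.4829 -0.1807  0.075 ]
[0.4751 0.0579 0.075 ]
(212, 241) [ 0.4841 -0.1871  0.015 ]
(412, 236) [0.47   0.0532 0.015 ]
[321.4952 296.9289] [ 0.4495 -0.058   0.2426]
```

play_rows --series '[0,0,0,0.04,0,0,0,0,0,0,0.08,0,0,0,0,0,0,0.12,0,0,0,0,0,0,0.16,0,0,0,0,0,0,0.198,0,0,0,0,0,0,0.198,0,0,0,0,0,0,0.198,0,0,0]'

```text
time: 3.17
position: [0.4501, -0.0579, 0.0451]
tool_rot: [0.053, -3.139, 0.002]
ft_force: [-0.4, 0.5, 0.3]
grip_width: 0.008
```

play_rows --series '[0,-0.004,0,0,0,0,0,0,-0.008,0,0,0,0,0,0,-0.012,0,0,0,0,0,0,-0.016,0,0,0,0,0,0,-0.02,0,0,0,0,0,0,-0.024,0,0,0,0,0,0,-0.028,0,0,0,0,0,0,-0.032,0,0,0,0,0,0,-0.036,0,0,0,0,0,0,-0.04,0,0,0,0,0]'

```text
time: 4.0
position: [0.4902, -0.0568, 0.0444]
tool_rot: [0.052, -3.141, -0.0]
ft_force: [-1.1, 0.8, 0.6]
grip_width: 0.006
```

play_rows --series '[0,-0.004,0,0,0,0,0,0,-0.008,0,0,0,0,0,0,-0.012,0,0,0,0,0,0,-0.016,0,0,0,0,0,0,-0.02,0,0,0,0,0,0,-0.024,0,0,0,0,0,0,-0.028,0,0,0,0,0,0,-0.032,0,0,0,0,0,0,-0.036,0,0,0,0,0,0,-0.04,0,0,0,0,0]'

```text
time: 4.83
position: [0.5283, -0.0554, 0.0442]
tool_rot: [0.052, -3.137, -0.001]
ft_force: [-6.5, 0.9, 4.7]
grip_width: 0.005
```

```bash
python3 - <<'E'
from h import *
import cv2,pickle
s=get_state(); print(s["position"],s["ft_force"])
d=get_image("wrist"); cv2.imwrite("pics/w2.png",d["frame"][:,:,::-1]); pickle.dump(d,open("w2.pkl","wb"))
d=get_image("side"); cv2.imwrite("pics/s2.png",cv2.resize(d["frame"][190:380,280:520,::-1],None,fx=3,fy=3))
E
```

```text
[ 0.52828089 -0.05543389  0.04419046] [-6.53946558  0.90509079  4.68471618]
```

View pics/w2.png

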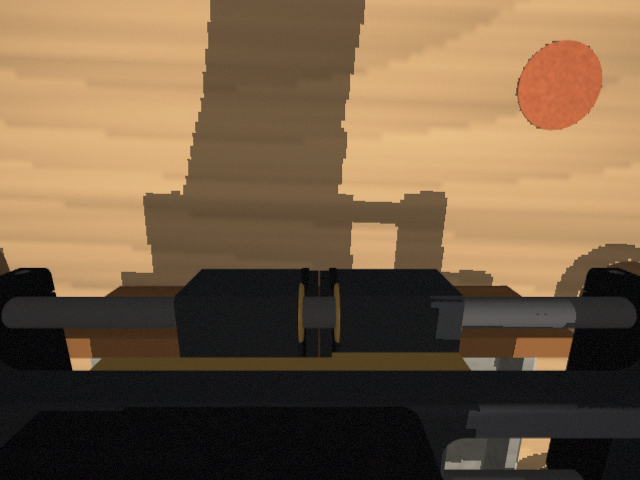

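View pics/s2.png

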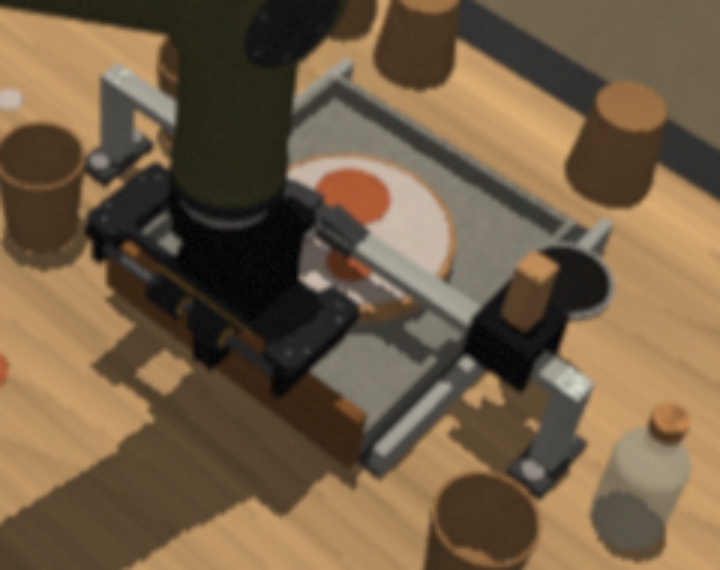

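The tray is moving: panel corner now at (363,425) in the side crop, and the push force is about 6 N. I'll continue slowly.

play_rows --series '[0,-0.002,0,0,0,0,0,0,-0.004,0,0,0,0,0,0,-0.006,0,0,0,0,0,0,-0.008,0,0,0,0,0,0,-0.01,0,0,0,0,0,0,-0.012,0,0,0,0,0]'

```text
time: 5.43
position: [0.5415, -0.0551, 0.0444]
tool_rot: [0.052, -3.14, -0.0]
ft_force: [-5.3, -0.3, 2.5]
grip_width: 0.008
```

```bash
python3 - <<'E'
from h import *
import cv2,pickle
s=get_state(); print(s["position"],s["ft_force"])
d=get_image("scene"); cv2.imwrite("pics/c3.png",cv2.resize(d["frame"][230:420,190:430,::-1],None,fx=3,fy=3))
d=get_image("side"); cv2.imwrite("pics/s3.png",cv2.resize(d["frame"][270:370,300:425,::-1],None,fx=6,fy=6))
E
```

```text
[ 0.5414733  -0.05511979  0.04438984] [-5.29868137 -0.32285961  2.52259372]
```

View pics/s3.png

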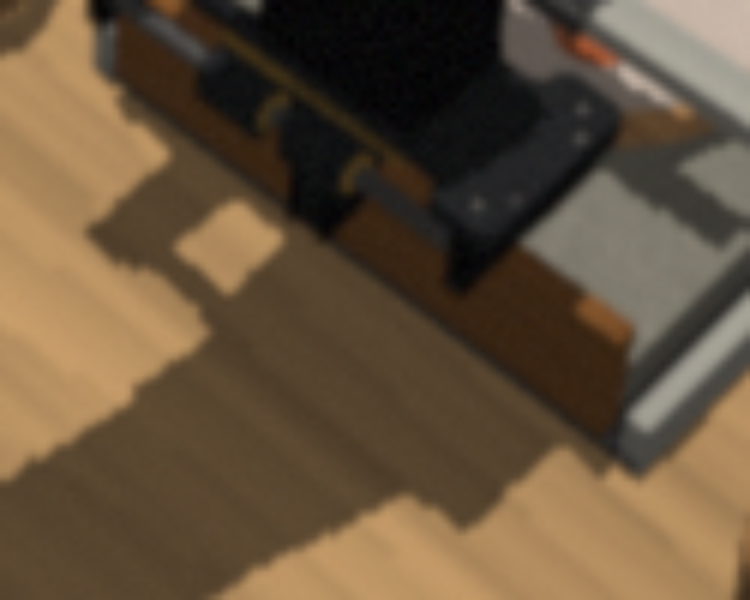

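View pics/c3.png

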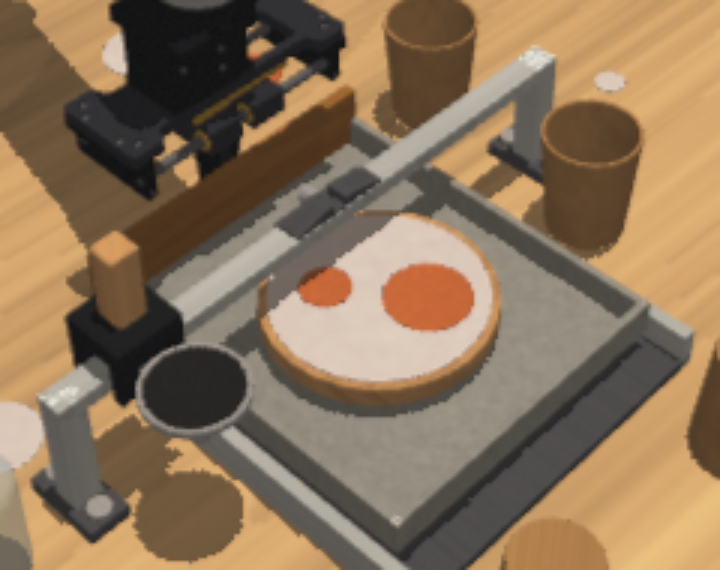

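Side crop: panel corner at (628,343). Scene crop: far upper corner at (349,89). I'll compute how far the tray is still out.

```bash
python3 - <<'E'
from h import *
np.set_printoptions(precision=4,suppress=True)
C=cams()
o=np.array([.652,-.0535]);w=np.radians(1.9);ex=np.array([np.cos(w),np.sin(w)])
# side bias from first look: (302,485)->.4792 vs wrist .4829 
for n,p in [("side",(300+628.5/6-.5,270+343.5/6-.5)),("side",(280+302.5/3-.5,190+485.5/3-.5)),("scene",(190+349.5/3-.5,230+89.5/3-.5)),("scene",(190+280.5/3-.5,230+45.5/3-.5))]:
    X=onz(C[n],p,.075); print(n,X,"out",-.09-(X[:2]-o)@ex)
E
```

```text
side [ 0.5591 -0.1806  0.075 ] out 0.0070555564906552015
side [ 0.4792 -0.1847  0.075 ] out 0.08701445840476008
scene [0.5541 0.0609 0.075 ] out 0.004065579262062552
scene [0.4798 0.0595 0.075 ] out 0.0783296470803006
```

play_rows --series '[0,-0.0015,0,0,0,0,0,0,-0.003,0,0,0,0,0,0,-0.0045,0,0,0,0,0,0,-0.006,0,0,0,0,0,0,-0.006,0,0,0,0,0,0,-0.006,0,0,0,0,0]'

```text
time: 6.13
position: [0.5494, -0.0548, 0.0449]
tool_rot: [-0.052, 3.138, -0.0]
ft_force: [0.8, -0.5, -0.3]
grip_width: 0.003
```

The push force dropped to zero, so the catch probably pulled the tray away from the fingers. I'll press a little further to check for the hard stop.

play_rows --series '[0,-0.0015,0,0,0,0,0,0,-0.003,0,0,0,0,0,0,-0.003,0,0,0,0,0,0,-0.003,0,0,0,0,0]'

```text
time: 6.47
position: [0.5513, -0.0547, 0.0446]
tool_rot: [-0.052, 3.141, -0.0]
ft_force: [-0.2, -0.8, 0.2]
grip_width: 0.006
```

```bash
python3 - <<'E'
from h import *
import cv2,pickle
s=get_state(); print(s["position"],s["ft_force"])
d=get_image("scene"); cv2.imwrite("pics/c4.png",cv2.resize(d["frame"][230:420,190:430,::-1],None,fx=3,fy=3))
d=get_image("side"); cv2.imwrite("pics/s4.png",cv2.resize(d["frame"][270:370,300:425,::-1],None,fx=6,fy=6))
E
```

```text
[ 0.55133088 -0.05471271  0.04464655] [-0.22343309 -0.81853494  0.15085589]
```

View pics/s4.png

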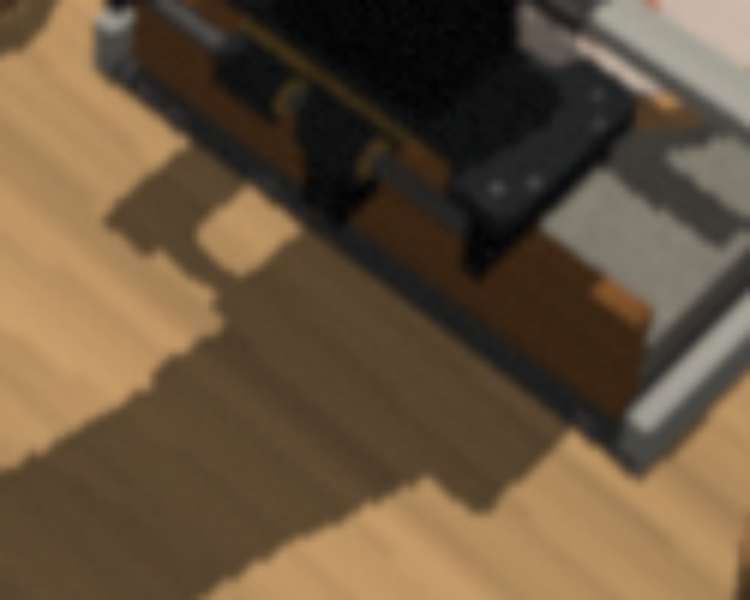

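View pics/c4.png

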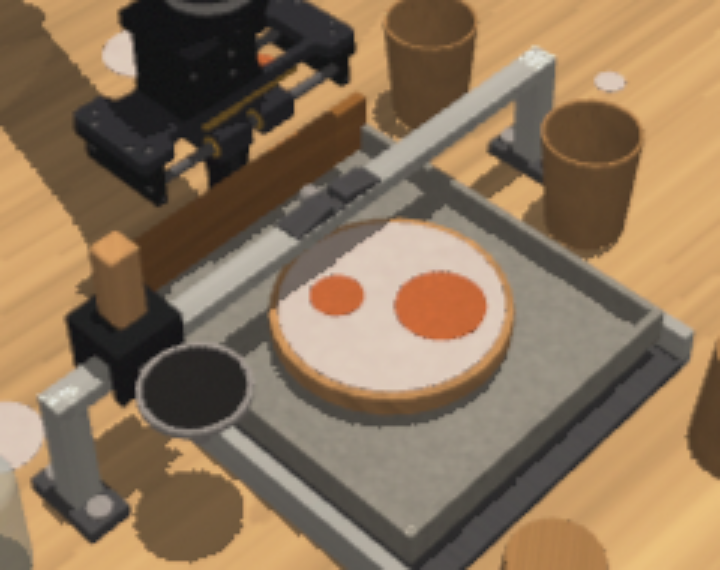

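play_rows --series '[0,-0.0015,0,0,0,0,0,0,-0.003,0,0,0,0,0,0,-0.0045,0,0,0,0,0,0,-0.0045,0,0,0,0,0]'

```text
time: 6.9
position: [0.5523, -0.0547, 0.0439]
tool_rot: [0.052, -3.134, -0.001]
ft_force: [-7.9, 0.3, 5.7]
grip_width: 0.002
```

```bash
python3 - <<'E'
from h import *
np.set_printoptions(precision=4,suppress=True)
C=cams()
o=np.array([.652,-.0535]);w=np.radians(1.9);ex=np.array([np.cos(w),np.sin(w)])
for n,p in [("side",(300+648.5/6-.5,270+323.5/6-.5)),("scene",(190+363.5/3-.5,230+97.5/3-.5))]:
    X=onz(C[n],p,.075); print(n,X,"out",-.09-(X[:2]-o)@ex)
print(get_state()["ft_force"])
E
```

```text
side [ 0.5705 -0.1801  0.075 ] out -0.004357511420296625
scene [0.5678 0.0619 0.075 ] out -0.009701533457845218
[-8.2453  1.3965  5.863 ]
```

The arm stalls at the stop, with 8 N building for little further motion, so the tray is seated. Now I'll retreat, rise and open.

play_rows --series '[0,0.01,0,0,0,0,0,0,0.02,0,0,0,0,0,0,0.02,0,-0.04,0,0,0,0,0.02,0,-0.08,0,0,0,0,0.02,0,-0.12,0,0,0,50,0.02,0,-0.16,0,0,0,100,0.02,0,-0.2,0,0,0,100,0.02,0,-0.22,0,0,0]'

```text
time: 7.67
position: [0.5369, -0.0559, 0.2699]
tool_rot: [-0.051, 3.133, 0.002]
ft_force: [0.4, 0.4, -0.1]
grip_width: 0.153
```

```bash
python3 - <<'E'
from h import *
import cv2
s=get_state(); print(s["position"],s["ft_force"])
for n,(a,b) in {"scene":(200,190),"side":(160,280)}.items():
    d=get_image(n); cv2.imwrite(f"pics/{n}5.png",cv2.resize(d["frame"][a:a+190,b:b+240,::-1],None,fx=3,fy=3,interpolation=cv2.INTER_CUBIC))
d=get_image("side"); cv2.imwrite("pics/s5n.png",cv2.resize(d["frame"][255:305,355:415,::-1],None,fx=12,fy=12,interpolation=cv2.INTER_CUBIC))
d=get_image("side"); cv2.imwrite("pics/s5n.png",cv2.resize(d["frame"][235:305,355:475,::-1],None,fx=6,fy=6,interpolation=cv2.INTER_CUBIC))
d=get_image("scene"); cv2.imwrite("pics/c5n.png",cv2.resize(d["frame"][275:365,205:335,::-1],None,fx=6,fy=6,interpolation=cv2.INTER_CUBIC))
E
```

```text
[ 0.53691457 -0.05592769  0.2698926 ] [ 0.44625629  0.40055673 -0.13079116]
```

View pics/scene5.png

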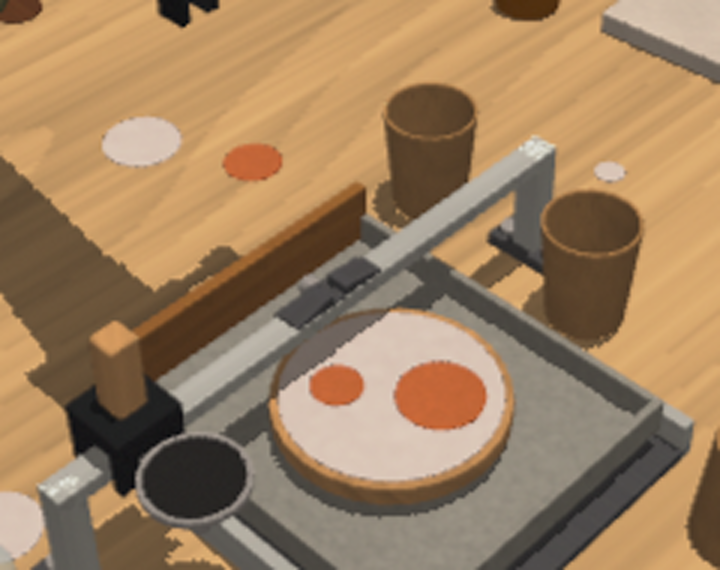

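View pics/s5n.png

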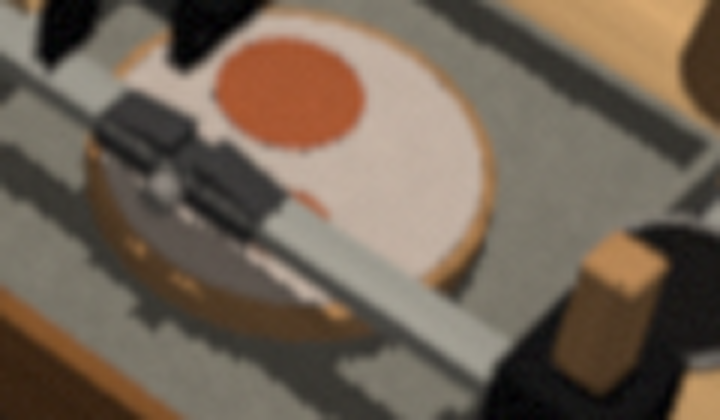

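View pics/c5n.png

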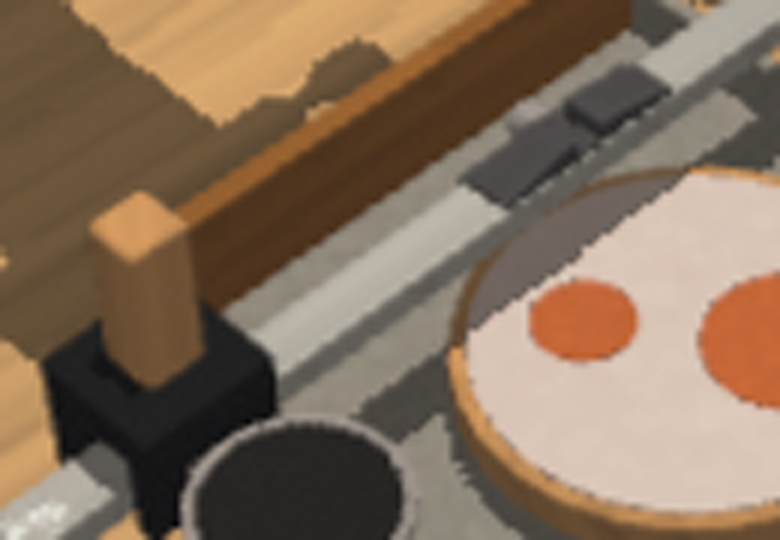

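Scene zoom: post top centre (139,227), notch gap about (575,130), block ends (485,194)/(649,78). Side zoom: post top (627,264), notch gap about (190,155), block ends (268,220)/(112,111).

```bash
python3 - <<'E'
from h import *
np.set_printoptions(precision=4,suppress=True)
C=cams()
S=lambda u,v:(205+(u+.5)/6-.5,275+(v+.5)/6-.5); D=lambda u,v:(355+(u+.5)/6-.5,235+(v+.5)/6-.5)
w=np.radians(1.9);ey=np.array([-np.sin(w),np.cos(w)]);ex=np.array([np.cos(w),np.sin(w)])
for k,a,b,z in [("post",S(139,227),D(627,264),.186),("notch",S(575,130),D(190,155),.108),("blk-y",S(485,194),D(268,220),.1),("blk+y",S(649,78),D(112,111),.108)]:
    t=tri([ray(C["scene"],a),ray(C["side"],b)]); A=onz(C["scene"],a,z);B=onz(C["side"],b,z)
    print(k,t,A,B,"ey:",t[:2]@ey,A[:2]@ey,B[:2]@ey,"ex",t[:2]@ex,A[:2]@ex,B[:2]@ex)
s=get_state();print(s["position"],s["position"][:2]@ex,s["position"][:2]@ey)
E
```

```text
post [ 0.6592 -0.2196  0.1841] [ 0.6605 -0.2191  0.186 ] [ 0.6571 -0.2217  0.186 ] ey: -0.24136691408979294 -0.24089019315558902 -0.24334783257674258 ex 0.6515734341350008 0.6529062874518695 0.6494338166963978
notch [ 0.6518 -0.047   0.1009] [ 0.657  -0.0501  0.108 ] [ 0.6459 -0.0523  0.108 ] ey: -0.06863414949588949 -0.07186457715401202 -0.07367765138872327 ex 0.6499045118595516 0.6549921927286338 0.6438058220313406
blk-y [ 0.6508 -0.0859  0.0978] [ 0.6521 -0.0853  0.1   ] [ 0.6484 -0.0887  0.1   ] ey: -0.10740895486486228 -0.10689118717984299 -0.11013985991237478 ex 0.6475868999331474 0.6489049365995708 0.6451460808441241
blk+y [ 0.6491 -0.011   0.0985] [ 0.6561 -0.0159  0.108 ] [ 0.6414 -0.0179  0.108 ] ey: -0.03250346826229774 -0.037622826561915436 -0.039188439782157504 ex 0.6483484449258378 0.6551745759133113 0.6404266678561198
[ 0.5343 -0.0552  0.2628] 0.5322248544749919 -0.07286174415603745
```

play_rows --series '[100,-0.02,-0.028,0,0,0,0,100,-0.04,-0.056,0,0,0,0,100,-0.06,-0.084,0,0,0,0,100,-0.08,-0.112,0,0,0,0,100,-0.1,-0.14,0,0,0,0,100,-0.1185,-0.1685,0,0,0,0,100,-0.1185,-0.1685,0.02,0,0,0,100,-0.1185,-0.1685,0.04,0,0,0,100,-0.1185,-0.1685,0.04,0,0,0,100,-0.1185,-0.1685,0.04,0,0,0]'

```text
time: 8.85
position: [0.6583, -0.2191, 0.222]
tool_rot: [0.052, -3.136, -0.002]
ft_force: [0.9, 0.4, 0.5]
grip_width: 0.999
```

```bash
python3 - <<'E'
from h import *
import cv2
s=get_state(); p=s["position"]; w=np.radians(1.9); print(p,s["tool_rot"],s["grip_width"],p[0]*np.cos(w)+p[1]*np.sin(w),-p[0]*np.sin(w)+p[1]*np.cos(w))
for n,(a,b) in {"scene":(250,150),"side":(190,370)}.items():
    d=get_image(n); cv2.imwrite(f"pics/{n}6.png",cv2.resize(d["frame"][a:a+130,b:b+160,::-1],None,fx=4,fy=4,interpolation=cv2.INTER_CUBIC))
    c=(d["fx"],d["fy"],d["cx"],d["cy"],np.array(d["R"]),np.array(d["t"]))
    print(n,(proj(c,p)-[b,a])*4)
E
```

```text
[ 0.65831583 -0.21911891  0.22197204] [ 5.16730541e-02 -3.13644811e+00 -2.01727197e-03] 0.9994977585541399 0.6506889680649923 -0.24082502083841917
scene [298.4961343  185.65809627]
side [368.10064292 303.35151423]
```

View pics/scene6.png

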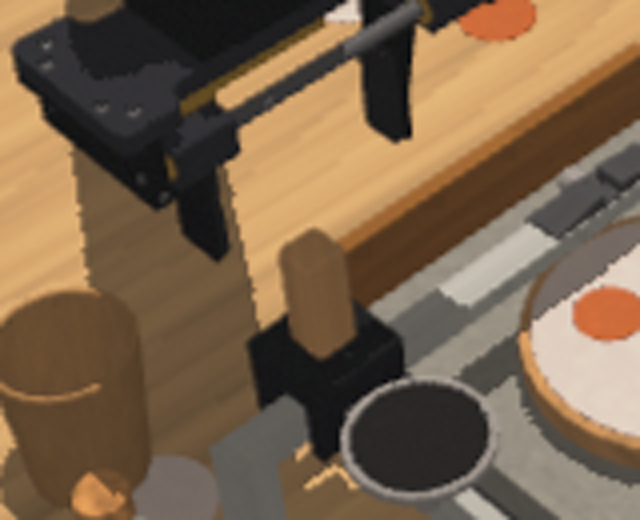

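View pics/side6.png

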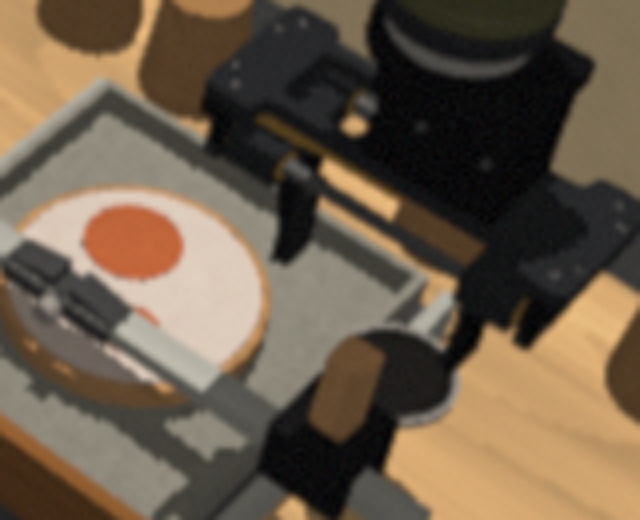

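The fingers straddle the post: the tips' midpoint matches the projected TCP in both views. Next, descend and close.

play_rows --series '[100,0,0,0.026,0,0,0,100,0,0,0.052,0,0,0,100,0,0,0.078,0,0,0,100,0,0,0.078,0,0,0,20,0,0,0.078,0,0,0,0,0,0,0.078,0,0,0,0,0,0,0.078,0,0,0,0,0,0,0.078,0,0,0,0,0,0,0.078,0,0,0,0,0,0,0.078,0,0,0]' --force 20

```text
time: 9.78
position: [0.6599, -0.2199, 0.1476]
tool_rot: [-0.052, 3.14, -0.0]
ft_force: [0.3, -0.3, -0.7]
grip_width: 0.635
```

```bash
python3 - <<'E'
from h import *
s=get_state(); p=s["position"]; w=np.radians(1.9); print(p,s["ft_force"],s["tool_rot"],s["grip_width"]*87,p[0]*np.cos(w)+p[1]*np.sin(w),-p[0]*np.sin(w)+p[1]*np.cos(w))
E
```

```text
[ 0.65991311 -0.219933    0.14755784] [ 0.26714525 -0.26190854 -0.68880614] [-5.21557725e-02  3.13967843e+00 -3.38115412e-04] 55.28110401190183 0.6522583785186746 -0.24169162048480514
```

play_rows --series '[0,0,0,0.002,0,0,0,0,0,0,0.003,0,0,0,0,0,0,0.003,0,0,0,0,0,0,0.003,0,0,0,0,0,0,0.003,0,0,0,0,0,0,0.003,0,0,0,0,0,0,0.003,0,0,0,0,0,0,0.003,0,0,0]'

```text
time: 10.45
position: [0.6594, -0.2197, 0.1434]
tool_rot: [0.052, -3.141, -0.0]
ft_force: [0.3, 0.1, -0.4]
grip_width: 0.251
```

```bash
python3 - <<'E'
from h import *
s=get_state(); p=s["position"]; w=np.radians(1.9); print(p,s["ft_force"],s["tool_rot"],s["grip_width"]*87,p[0]*np.cos(w)+p[1]*np.sin(w),-p[0]*np.sin(w)+p[1]*np.cos(w))
E
```

```text
[ 0.65942059 -0.21971284  0.14343519] [ 0.30516953  0.13638858 -0.43538463] [ 5.21782925e-02 -3.14100380e+00 -1.59482932e-04] 21.85353524368373 0.6517734326159362 -0.24145525660176298
```

The post is gripped: 21.9 mm opening against 22 mm nominal. Slide toward the notch.

play_rows --series '[0,0,0.004,0,0,0,0,0,0,0.012,0,0,0,0,0,0,0.021,0,0,0,0,0,0,0.03,0,0,0,0,0,0,0.039,0,0,0,0,0,0,0.048,0,0,0,0,0,0,0.057,0,0,0,0,0,0,0.065,0,0,0,0,0,0,0.072,0,0,0,0,0,0,0.076,0,0,0,0]' --force 30

```text
time: 11.28
position: [0.6568, -0.1422, 0.1434]
tool_rot: [0.054, -3.141, -0.001]
ft_force: [0.1, -1.6, -3.0]
grip_width: 0.253
```

play_rows --series '[0,0,0.006,0,0,0,0,0,0,0.012,0,0,0,0,0,0,0.018,0,0,0,0,0,0,0.024,0,0,0,0,0,0,0.03,0,0,0,0,0,0,0.036,0,0,0,0,0,0,0.042,0,0,0,0,0,0,0.047,0,0,0,0,0,0,0.05,0,0,0,0,0,0,0.052,0,0,0,0]'

```text
time: 12.12
position: [0.6551, -0.0911, 0.1434]
tool_rot: [0.053, -3.141, -0.0]
ft_force: [-0.1, -1.6, -4.0]
grip_width: 0.253
```

```bash
cat > st.py <<'E'
from h import *
def st():
    s=get_state(); p=s["position"]; w=np.radians(1.9); e=np.array([[np.cos(w),np.sin(w)],[-np.sin(w),np.cos(w)]])
    print("ex,ey",e@p[:2],"z",p[2],"F",e@s["ft_force"][:2],s["ft_force"][2],"tq",s["torque"],"grip",s["grip_width"]*87,"t",s["time"])
E
python3 -c "
from st import *
st()
import cv2
for n,(a,b) in {'scene':(230,200),'side':(190,340)}.items():
    d=get_image(n); cv2.imwrite(f'pics/{n}7.png',cv2.resize(d['frame'][a:a+130,b:b+160,::-1],None,fx=4,fy=4,interpolation=cv2.INTER_CUBIC))
"
```

```text
ex,ey [ 0.65167675 -0.11278915] z 0.14343774569579165 F [-0.17549091 -1.63020097] -3.976626027856185 tq [-0.30562214 -0.01735042  0.00859211] grip 21.97249172752256 t 12.1167
```

View pics/scene7.png

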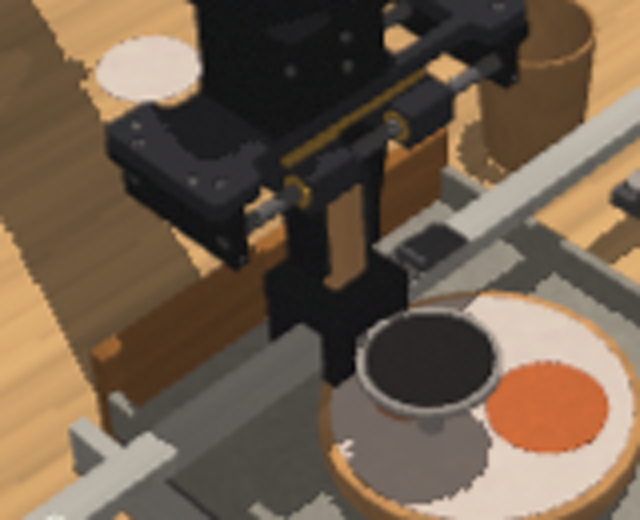

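View pics/side7.png

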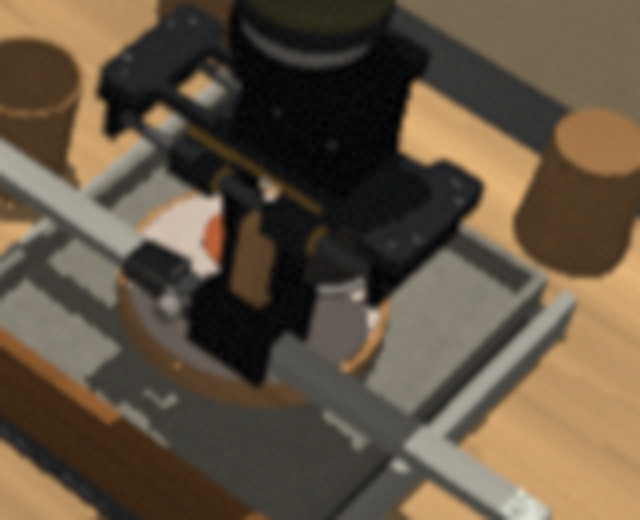

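The carriage follows the grip and is now just before the block, with about 45 mm to go. I'll go up the ramp in smaller steps.

play_rows --series '[0,0,0.003,0,0,0,0,0,0,0.006,0,0,0,0,0,0,0.009,0,0,0,0,0,0,0.012,0,0,0,0,0,0,0.015,0,0,0,0,0,0,0.018,0,0,0,0,0,0,0.021,0,0,0,0,0,0,0.024,0,0,0,0,0,0,0.027,0,0,0,0,0,0,0.03,0,0,0,0]'

```text
time: 13.05
position: [0.6542, -0.0653, 0.1435]
tool_rot: [-0.048, 3.14, -0.006]
ft_force: [1.9, -7.8, -6.4]
grip_width: 0.252
```

```bash
python3 -c "
from st import *
st()"
```

```text
ex,ey [ 0.65163891 -0.08695775] z 0.14345812152254425 F [ 1.67978557 -7.83214258] -6.368099691281493 tq [-0.83813459 -0.25479511  0.19298765] grip 21.897194719977808 t 13.05
```

play_rows --series '[0,0,0.001,0,0,0,0,0,0,0.002,0,0,0,0,0,0,0.003,0,0,0,0,0,0,0.004,0,0,0,0,0,0,0.005,0,0,0,0,0,0,0.006,0,0,0,0]'

```text
time: 13.55
position: [0.6539, -0.0577, 0.1434]
tool_rot: [-0.05, 3.141, -0.003]
ft_force: [0.9, -3.7, -5.6]
grip_width: 0.254
```

```bash
python3 -c "
from st import *
st()
import cv2
for n,(a,b) in {'scene':(230,200),'side':(190,340)}.items():
    d=get_image(n); cv2.imwrite(f'pics/{n}8.png',cv2.resize(d['frame'][a:a+130,b:b+160,::-1],None,fx=4,fy=4,interpolation=cv2.INTER_CUBIC))
"
```

```text
ex,ey [ 0.65162924 -0.07930179] z 0.14344534736638617 F [ 0.75828491 -3.76315173] -5.5639197787152845 tq [-0.56615041 -0.1587501   0.14622825] grip 22.12108806343323 t 13.55
```

View pics/scene8.png

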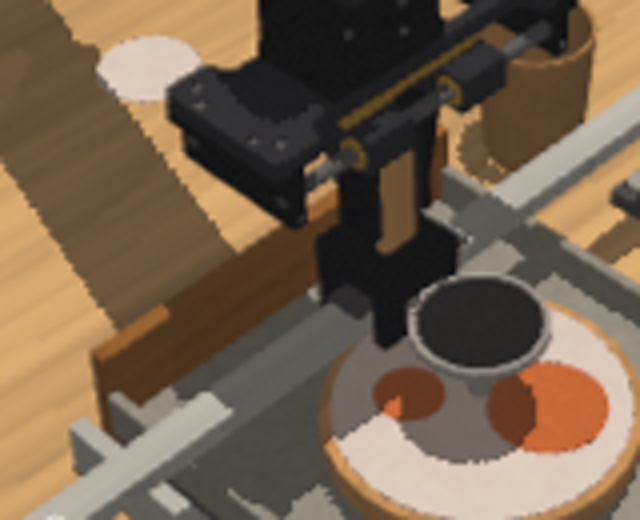

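View pics/side8.png

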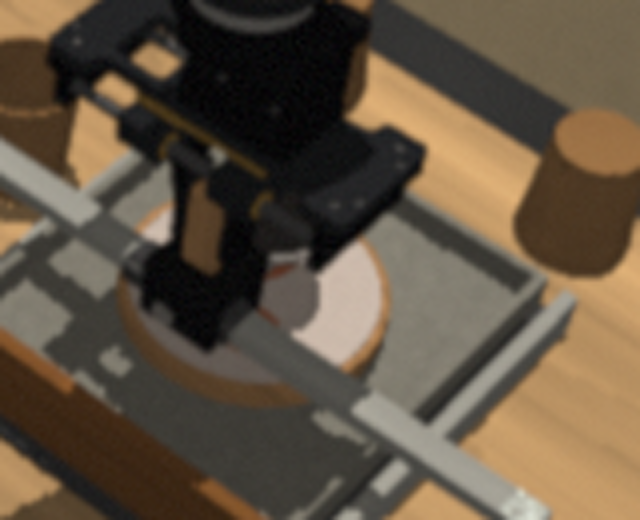

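The force has eased from 8 N to 4 N, so the ball is past the ramp onto the flat, about 11 mm before my notch estimate. I'll creep on and watch for the forward pull.

play_rows --series '[0,0,0.001,0,0,0,0,0,0,0.002,0,0,0,0,0,0,0.003,0,0,0,0,0,0,0.004,0,0,0,0,0,0,0.004,0,0,0,0]'

```text
time: 14.07
position: [0.6536, -0.0499, 0.1434]
tool_rot: [0.054, -3.14, -0.003]
ft_force: [-2.3, 0.7, -3.6]
grip_width: 0.249
```

```bash
python3 -c "
from st import *
st()"
```

```text
ex,ey [ 0.65160901 -0.07157605] z 0.14339927624399507 F [-2.29347329  0.80423498] -3.615789545013364 tq [-0.2116076   0.18220132 -0.04363006] grip 21.691353497594744 t 14.0667
```

play_rows --series '[0,0,0.001,0,0,0,0,0,0,0.002,0,0,0,0,0,0,0.002,0,0,0,0]'

```text
time: 14.32
position: [0.6536, -0.0487, 0.1435]
tool_rot: [0.054, -3.141, -0.002]
ft_force: [-2.4, 1.6, -4.4]
grip_width: 0.251
```

```bash
python3 -c "
from st import *
st()"
```

```text
ex,ey [ 0.65167608 -0.07030758] z 0.1434659918942399 F [-2.34890273  1.64235155] -4.373718212720723 tq [-0.01957988  0.3324807  -0.06242681] grip 21.863245792849206 t 14.3167
```

The ball dropped in: the carriage moved 7.7 mm on a 4 mm command, and the force flipped to a forward pull. I'll take 1 mm steps until that pull balances.

play_rows --series '[0,0,0.001,0,0,0,0,0,0,0.001,0,0,0,0,0,0,0.001,0,0,0,0]'

```text
time: 14.57
position: [0.6536, -0.0486, 0.1434]
tool_rot: [0.052, -3.141, -0.001]
ft_force: [-1.3, 0.1, -4.8]
grip_width: 0.252
```

```bash
python3 -c "
from st import *
st()"
```

```text
ex,ey [ 0.65166118 -0.07020573] z 0.1434488820250743 F [-1.29491129  0.18783104] -4.813526528906046 tq [-0.03482822  0.25547834 -0.0422055 ] grip 21.921968376604198 t 14.5667
```

play_rows --series '[0,0,0.001,0,0,0,0,0,0,0.001,0,0,0,0,0,0,0.001,0,0,0,0]'

```text
time: 14.82
position: [0.6536, -0.0485, 0.1434]
tool_rot: [0.051, -3.141, 0.001]
ft_force: [-1.8, -1.3, -5.1]
grip_width: 0.253
```

```bash
python3 -c "
from st import *
st()"
```

```text
ex,ey [ 0.65163381 -0.07014438] z 0.14344509315574086 F [-1.89046865 -1.25356293] -5.131584778904142 tq [-0.38327201  0.22298257  0.07478551] grip 22.01992447539715 t 14.8167
```

The carriage stays at ey = -0.0702 while the command moved 2 mm, and the force went from +1.6 to -1.3 N, so it is locked in the notch. I'll hold, then check the pictures.

play_rows --series '[0,0,-0.0005,0,0,0,0,0,0,-0.0005,0,0,0,0,0,0,-0.0005,0,0,0,0,0,0,-0.0005,0,0,0,0,0,0,-0.0005,0,0,0,0,0,0,-0.0005,0,0,0,0,0,0,-0.0005,0,0,0,0,0,0,-0.0005,0,0,0,0]'

```text
time: 15.48
position: [0.6536, -0.0485, 0.1435]
tool_rot: [0.052, -3.141, 0.0]
ft_force: [-2.2, -2.3, -6.3]
grip_width: 0.25
```

```bash
python3 -c "
from st import *
st()
import cv2
for n,(a,b) in {'scene':(220,140),'side':(180,270)}.items():
    d=get_image(n); cv2.imwrite(f'pics/{n}9.png',cv2.resize(d['frame'][a:a+195,b:b+260,::-1],None,fx=3,fy=3,interpolation=cv2.INTER_CUBIC))
"
```

```text
ex,ey [ 0.65166273 -0.07011032] z 0.14345608014035735 F [-2.28676441 -2.24857605] -6.321997966055314 tq [-0.36838216  0.44591149  0.13664309] grip 21.761973250071303 t 15.4833
```

View pics/scene9.png

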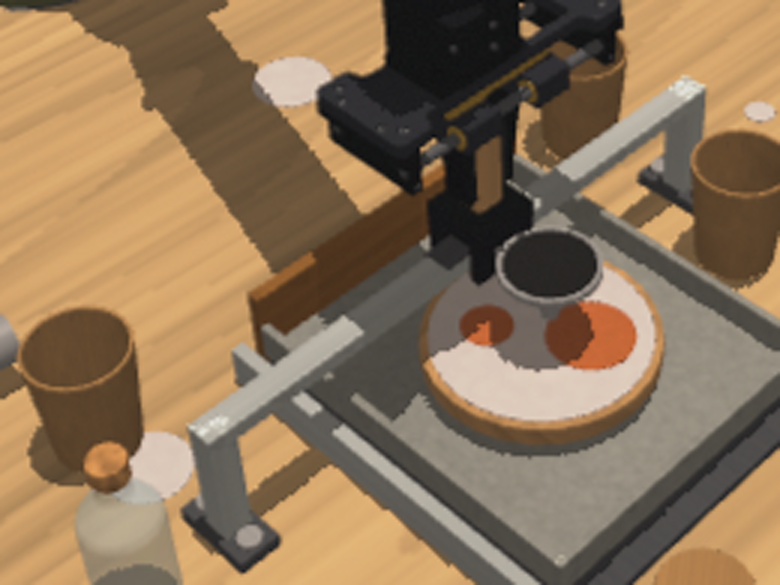

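View pics/side9.png

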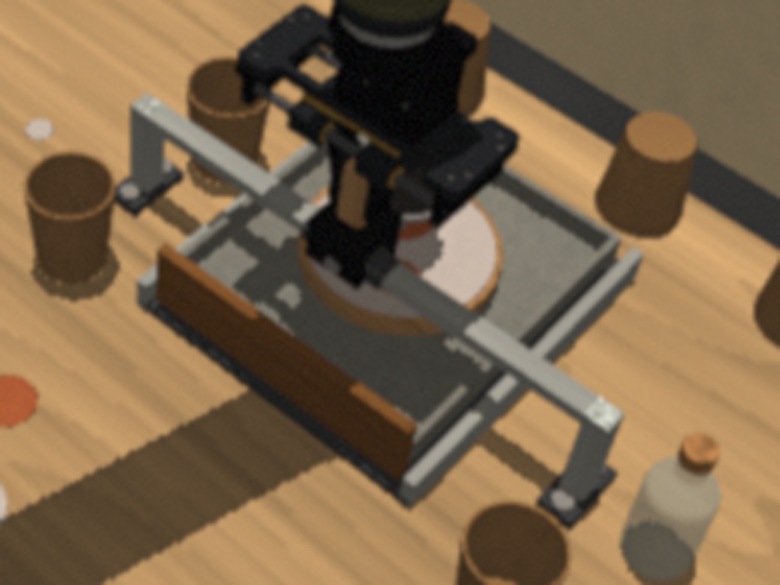

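The pictures show the carriage over the block, the tray home and the cups and bottle in place. The resisting force is drifting up to -2.3 N, so I'll back off slightly and check that it settles.

play_rows --series '[0,0,-0.0007,0,0,0,0,0,0,-0.0007,0,0,0,0,0,0,-0.0007,0,0,0,0,0,0,-0.0007,0,0,0,0,0,0,-0.0007,0,0,0,0,0,0,-0.0007,0,0,0,0,0,0,-0.0007,0,0,0,0,0,0,-0.0007,0,0,0,0]'

```text
time: 16.25
position: [0.6537, -0.0486, 0.1435]
tool_rot: [0.053, -3.141, -0.001]
ft_force: [-4.2, 1.5, -5.2]
grip_width: 0.251
```

```bash
python3 -c "
from st import *
st()"
```

```text
ex,ey [ 0.65168056 -0.07021414] z 0.1434624394993479 F [-4.18058876  1.63444797] -5.236504412916602 tq [ 0.11385856  0.71308543 -0.00436439] grip 21.80900762160197 t 16.25
```

play_rows --series '[0,0,0,0,0,0,0,0,0,0,0,0,0,0,0,0,0,0,0,0,0,0,0,0,0,0,0,0,0,0,0,0,0,0,0,0,0,0,0,0,0,0,0,0,0,0,0,0,0,0,0,0,0,0,0,0,0,0,0,0,0,0,0,0,0,0,0,0,0,0]'

```text
time: 17.08
position: [0.6537, -0.0487, 0.1435]
tool_rot: [0.052, -3.141, -0.001]
ft_force: [-4.6, 2.3, -5.8]
grip_width: 0.255
```

```bash
python3 -c "
from st import *
st()"
```

```text
ex,ey [ 0.65167728 -0.07032381] z 0.1434823056365574 F [-4.52974388  2.44866373] -5.785386200539228 tq [ 0.38154691  0.99663478 -0.00853127] grip 22.153931836846684 t 17.0833
```

play_rows --series '[0,0.0004,0.0004,0,0,0,0,0,0.0004,0.0004,0,0,0,0,0,0.0004,0.0004,0,0,0,0,0,0.0004,0.0004,0,0,0,0,0,0.0004,0.0004,0,0,0,0,0,0.0004,0.0004,0,0,0,0,0,0.0004,0.0004,0,0,0,0,0,0.0004,0.0004,0,0,0,0]'

```text
time: 17.75
position: [0.6536, -0.0487, 0.1435]
tool_rot: [-0.052, 3.141, -0.0]
ft_force: [-0.9, 1.5, -9.7]
grip_width: 0.247
```

```bash
python3 -c "
from st import *
st()"
```

```text
ex,ey [ 0.65165289 -0.07031722] z 0.14347971455076053 F [-0.84348964  1.5599564 ] -9.664151216546776 tq [0.32018759 0.28742428 0.04265332] grip 21.457411807185334 t 17.75
```

play_rows --series '[0,0,0,0,0,0,0,0,0,0,0,0,0,0,0,0,0,0,0,0,0,0,0,0,0,0,0,0,0,0,0,0,0,0,0,0,0,0,0,0,0,0,0,0,0,0,0,0,0,0,0,0,0,0,0,0,0,0,0,0,0,0,0,0,0,0,0,0,0,0]'

```text
time: 18.58
position: [0.6536, -0.0487, 0.1435]
tool_rot: [-0.052, 3.141, -0.0]
ft_force: [1.7, 1.9, -11.6]
grip_width: 0.248
```

```bash
python3 -c "
from st import *
import cv2
st()
C=cams()
for n in C:
    d=get_image(n); cv2.imwrite(f'pics/{n}10.png',d['frame'][:,:,::-1])
st()"
```

```text
ex,ey [ 0.65162038 -0.07030105] z 0.1434821308193243 F [1.8114234  1.82735802] -11.5848500239562 tq [ 0.24513165 -0.2367299   0.02251511] grip 21.536959070829678 t 18.5833
ex,ey [ 0.65163503 -0.07029368] z 0.14351769692259927 F [2.99913777 1.26660522] -12.609892232655904 tq [ 0.29502208 -0.33480234  0.06245403] grip 21.76823257912865 t 18.7833
```

View pics/scene10.png

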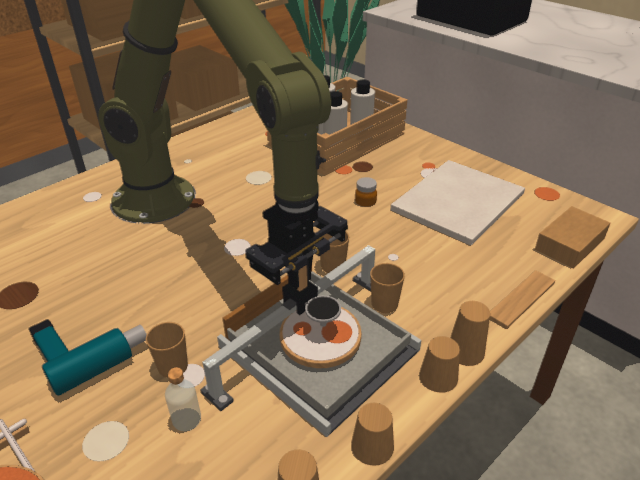

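Cups at (333,250), (386,288) and (167,350), the bottle and the jar stand where they did. The force along the rail is a steady 1–2 N and the position is constant to 0.1 mm. I'm handing in.

```bash
python3 -c "
from st import *
close_job()
st()"
```

```text
the job is handed in; nothing more can be done
the job is handed in; nothing more can be done
```

The tray is home at its catch. The funnel carriage sits in the notch with the fingers still gripping its post. I handed the job in at about 18.8 s, and no verdict was reported.

- **Tray:** I pushed it with shut fingers near the middle of its front panel. The push force dropped to zero as the catch pulled it in. Pressing on then stalled the arm at about 8 N, which is the stop.
- **Carriage:** I gripped the post at 21.8 mm opening (the post is 22 mm) and slid it along the rail. It jumped 7.7 mm on a 4 mm command, and the force flipped to a forward pull. After that it stayed within 0.2 mm while I shifted the command by 1–2 mm either way. At the end the force along the rail was 1–2 N, well below the roughly 7 N needed to drive it out.
- **Bystanders:** In the last scene picture the cups, bottle and jar stand where they started. I checked this by eye and did not measure it.

**Checks that disagreed:**
- My camera estimate put the tray 4–10 mm past home, and the notch about 2 mm beyond where the carriage seated. I relied on the force and position readings instead.
- The vertical force on the tool was still growing slowly, to about -12.6 N at the end.

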